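Erect the folding lot tray and press its label holder home

ROBOT

A 6-joint arm with a two-finger parallel gripper is mounted at the origin on the work surface; the furniture and walls round the work are solid. World frame = base frame: x ahead of the robot, y to its left, z up, the work surface at z = 0. Lengths are in m, angles in rad, forces in N, time in s.
With the tool pointing down it reaches from about 0.275 to 1 m from the base axis. Payload 8.4 kg.
Tool frame: the origin (TCP) lies at the very end of the fingers, on their centre line; the grasp point (between the pads) lies 19 mm behind it; z points along the fingers, x is the direction in which the jaws open and shut, and the axes are right-handed (so a half turn about z gives the same grasp; the last joint's range is limited). The gripper opens to 85 mm and grips with 20 to 120 N. Pads are 22 mm wide; open, the fingers measure 114 mm over their backs; the gripper's body (76 mm by 85 mm) begins 54 mm behind the grasp point. The pads swing forward as they close: fully open they stand 13 mm farther back than shut.
Start: joints at [1.232, 0.353, 1.633, -0, 1.155, -0.002], TCP at [0.207, 0.59, 0.231] pointing down, gripper open.
Joint ranges: [-2.63, 2.63], [-0.92, 2.1], [0.06, 2.66], [-1.3, 4.44], [0, 2.69], [-3.02, 3.02]. Speed limits (rad/s): [2.22, 2.22, 2.79, 3.14, 3.14, 3.14].

INTERFACE

Orientations are given as a unit quaternion [x, y, z, w].
In Python, from workcell import * gives the robot as it stands. The module is installed in compiled form; this text tells all that it offers. Calls block until the motion is done:
- move_ptp(position, orientation): joint-space move of the TCP to a pose.
- move_linear(position, frame=None, velocity=0.15): straight line of the TCP; frame=None keeps the orientation; velocity is the mean speed in m/s.
- goto_joints(angles): joint-space move.
- gripper_open() and close_gripper(newtons=None): open the fingers fully, or close them until they stop; newtons is the grip in N (None keeps the last).
- sleep(seconds).
- ik(position, orientation): joint angles nearest the present ones, or None.
- get_obs(): the state.
- snapshot(name): name is "scene" or "top" or "wrist"; returns a dict with "color" (400x640x3 uint8, red, green, blue), "vfov" (degrees; the focal length in pixels is half the picture's height over the tangent of half this angle, whatever the lens; pixels are square), "cx", "cy" (the principal point, pixels), "k1" (the pictures are not rectified: a ray, as slopes to the right and down, at radius r is drawn at 1 + k1 r^2 times it, then the intrinsics apply), "R" (3x3) and "t" (3): a world point X has camera coordinates R X + t. Camera axes: x right, y down, z forward; pixel columns grow to the right and rows downward; lengths in m; the calibration is good to about 2 mm. A picture is of the moment at which its call begins. There is no depth.
A pose or a line that the arm cannot do raises MotionError and nothing moves.
- finish_job(): hands the job in, once; it reports no verdict.
The state is a dict: "time": time; "qpos": joint angles; "joint_velocities": joint speeds; "joint_torque": joint torques, N m; "ee_pos": TCP position; "tool_rot": TCP orientation; "force": force on the tool from outside, world axes, zero at the start; "torque": the same for the moment, N m; "grip_width": finger opening in m.
Only numpy, scipy, OpenCV 4.12 (cv2) and the standard library are available. Lean on these libraries where they do the work, as an engineer would, in place of code of your own. Each camera call takes 0.05 s, during which the arm holds its last target.

TASK

Erect the folding metal tray by raising its left, right and far flaps fully upright. Then take the wider of the two label holders out of the black stand and push it down behind the lip on the front of the tray, label card facing outward, against the sprung pad down there until its rib sits fully home on the lip. Finish while still holding it pressed home, since it springs up if let go; leave the other label holder and the other things on the table where they are.

Things in the scene. Friction and masses are not known exactly. Their poses are not given: they have to be found in the camera images.
- lot_tray: folding tray of plain aluminium, fixed to the table: base 123 x 130 mm, 4 mm thick. Origin on the table at the middle of the area between the hinges; z up, x points away from the robot side (front to far), y to the tray's left. Front wall fixed, 4 mm thick, top 36 mm above the table, outer face at x = -55 mm; before it stands the lip, 4 mm thick, 94 mm long, top 32 mm above the table. Between wall and lip is the pocket: 8.5 mm wide (x), 84 mm long (y) with closed ends
- pocket_mouth (a point): centre of the pocket's mouth, level with the lip's top edge (32 mm above the table); axes as the tray's, x = -59.25 mm in the tray. A holder is home when its rib point lies here, z axis up, x axis along the tray's x
- pocket_bed (a joint): downward travel in m of the sprung pad at the bottom of the pocket: 0 = up (pad 16 mm below the lip's top), 0.008 = where it is when the holder is home (24 mm below the lip's top), 0.009 end stop. Spring about 4 N at 0, 8 N at 0.008; it lifts the holder again when let go
- hinge_left (a point): middle of the left flap's hinge line, on the tray, 10 mm above the table; its axes are the tray's, the flap folds out towards the tray's +y
- hinge_right (a point): middle of the right flap's hinge line, on the tray, 10 mm above the table; its axes are the tray's, the flap folds out towards the tray's -y
- hinge_far (a point): middle of the far flap's hinge line, on the tray, 10 mm above the table; its axes are the tray's, the flap folds out towards the tray's +x
- flap_left_edge (a point): middle of the left flap's free edge (on the flap, moves with it), 55 mm from the hinge; about 48 to 58 mm above the table at the start, 65 mm when upright
- flap_right_edge (a point): middle of the right flap's free edge (on the flap, moves with it), 55 mm from the hinge; about 48 to 58 mm above the table at the start, 65 mm when upright
- flap_far_edge (a point): middle of the far flap's free edge (on the flap, moves with it), 55 mm from the hinge; about 48 to 58 mm above the table at the start, 65 mm when upright
- flap_left (a joint): hinge angle of the tray's left flap: 0 = folded flat outward, 1.571 = upright (end stop; it cannot go further in). It starts half raised, 0.75 to 1.05 rad. Stiff friction hinge (about 0.06 N m, some 1 to 2 N at the free edge): it stays where it is left. Flap 3 mm thick with a 5 mm round hem at the free edge, 100 mm long along the tray's x; hinge to free edge 55 mm
- flap_right (a joint): hinge angle of the tray's right flap: 0 = folded flat outward, 1.571 = upright (end stop; it cannot go further in). It starts half raised, 0.75 to 1.05 rad. Stiff friction hinge (about 0.06 N m, some 1 to 2 N at the free edge): it stays where it is left. Flap 3 mm thick with a 5 mm round hem at the free edge, 100 mm long along the tray's x; hinge to free edge 55 mm
- flap_far (a joint): hinge angle of the tray's far flap: 0 = folded flat outward, 1.571 = upright (end stop; it cannot go further in). It starts half raised, 0.75 to 1.05 rad. Stiff friction hinge (about 0.06 N m, some 1 to 2 N at the free edge): it stays where it is left. Flap 3 mm thick with a 5 mm round hem at the free edge, 118 mm long along the tray's y; hinge to free edge 55 mm
- label_wide: the wider label holder, a stiff upright aluminium plate 6 mm thick (x), 80 mm wide (y), 68 mm tall, 60 g; lowest 6 mm thinned to 3.5 mm. Origin at the centre of its underside, z up, -x its front. The front bears a paper card and below it a rib 5 mm proud and 5 mm high, 70 mm long, whose underside is 24 mm above the origin. Starts upright in a slot of the stand, origin 6 mm above the table, front roughly towards the robot; grip it across its thickness near the top
- label_wide_rib (a point): point on the wide holder's mid-plane, level with the rib's underside (24 mm above its origin); axes as the holder's
- label_narrow: the other label holder, alike but 56 mm wide; to be left in the stand. Origin at the centre of its underside
- holder_stand: black stand, fixed to the table, 112 (x) x 100 (y) x 24 mm, origin at the centre of its underside; two slots along y, 7 mm wide and 18 mm deep, at x = -30 and +30 mm; which holder stands in which slot varies
- strip: lead strip on its carrier with a black tab, 38 x 90 x 9 mm, lying on the table; bystander; origin at the centre of its underside
- block: steel height setting block with a pin, 28 x 40 x 32 mm; bystander; origin at the centre of its underside

How it is judged:
By the outcome, as a careful person would: the job done as asked, in the order asked, and still so for the second after the job is handed in, while the arm keeps its last pose, push and grip.
It also fails if it takes over 58 s, if anything falls off the work surface, if the arm or the gripper's body presses on something with over 40 N, if the wrist force passes 120 N, or if a joint passes its speed limit or range.

## Working session

There is one attempt and no reset: what is moved stays moved. The work goes in short steps, each a Python script; the robot and the scene stay as the last script left them, time stands still between calls to the robot, and variables do not carry over. Pictures are saved under pics/ and viewed, and the job is handed in when it is done.

```bash
mkdir -p pics; ls; python3 - <<'E'
from workcell import *
import cv2
o=get_obs(); print(o)
for n in ["scene","top","wrist"]:
    s=snapshot(n); cv2.imwrite(f"pics/{n}0.png",s["color"][:,:,::-1])
    print(n,{k:s[k] for k in s if k!="color"})
E
```

```text
pics
{'time': 0.0, 'qpos': array([ 1.23163786e+00,  3.53684575e-01,  1.63413416e+00,  2.04678474e-05,
        1.15524111e+00, -2.37371314e-03]), 'joint_velocities': array([ 3.33055562e-04, -1.26289629e-03,  1.89307385e-03, -6.54891777e-04,
       -1.63304084e-05,  4.30105178e-04]), 'joint_torque': array([-3.19324236e-04, -6.05229735e+01, -3.42071056e+01, -7.89407477e-05,
        9.14389151e-03, -6.76246736e-05]), 'ee_pos': array([0.20634842, 0.58943179, 0.23053894]), 'tool_rot': array([ 8.15616725e-01,  5.78592101e-01, -6.04734649e-04,  4.15386905e-04]), 'force': array([ 0.36034961, -0.33240271,  0.48694921]), 'torque': array([ 0.08244332, -0.02182757, -0.0001149 ]), 'grip_width': 0.08569655321316309}
scene {'vfov': 47.30261647792145, 'cx': 321.3191990352117, 'cy': 192.26972523647478, 'k1': -0.04838325437563578, 'R': array([[ 0.5312128 , -0.84722891, -0.00401552],
       [-0.499649  , -0.30944542, -0.80907009],
       [ 0.68422499,  0.43179474, -0.58769845]]), 't': array([-0.29234031,  0.25582272,  0.93832375])}
top {'vfov': 46.250600618403624, 'cx': 321.2469413569949, 'cy': 196.13065799907798, 'k1': -0.0917028538163795, 'R': array([[-0.02934105, -0.9995436 ,  0.00719005],
       [-0.99861401,  0.02899782, -0.04392258],
       [ 0.04369404, -0.00846882, -0.99900906]]), 't': array([-0.03234436,  0.45790857,  1.10039907])}
wrist {'vfov': 58.69138102317401, 'cx': 324.1056060828943, 'cy': 195.7460441688065, 'k1': -0.0505577825751343, 'R': array([[ 0.33117522,  0.94356867, -0.00107137],
       [ 0.89648075, -0.31429361,  0.31231681],
       [ 0.29435564, -0.10439205, -0.9499774 ]]), 't': array([-0.62491699, -0.0395519 ,  0.38159775])}
```

View pics/scene0.png

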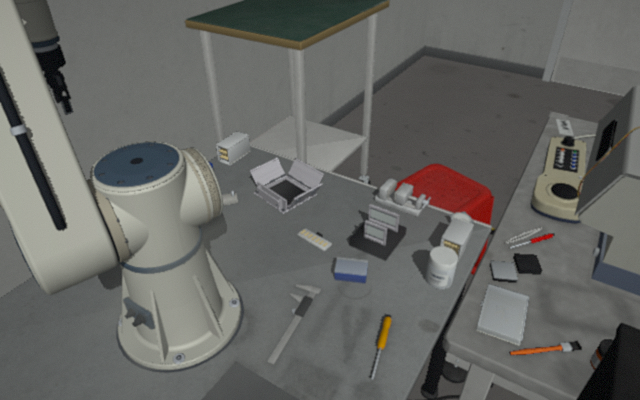

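View pics/top0.png

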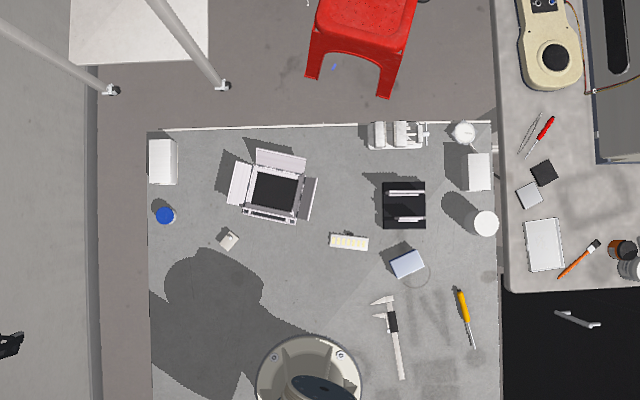

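View pics/wrist0.png

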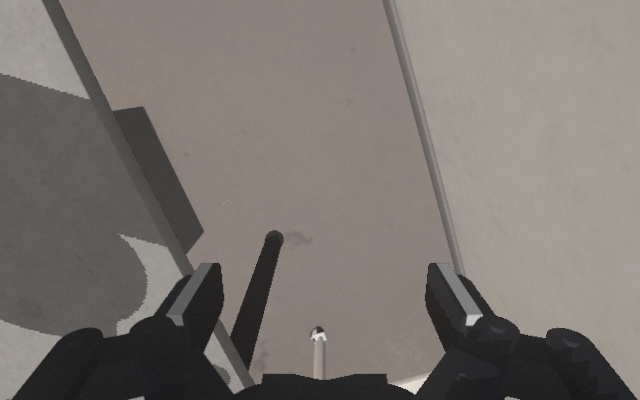

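The top view shows the tray around (270,188), the stand around (404,205), the strip at (348,241) and the block at (229,240). I'll zoom in for measuring.

```bash
cat > h.py <<'E'
from workcell import *
import numpy as np, cv2
from scipy.spatial.transform import Rotation as Rot
def K(s):
    f=200/np.tan(np.radians(s["vfov"])/2); return np.array([[f,0,s["cx"]],[0,f,s["cy"]],[0,0,1.]])
def rays(s,px):
    # k1: r_d = r(1+k1 r^2), same as OpenCV
    p=cv2.undistortPoints(np.array(px,float).reshape(-1,1,2),K(s),np.array([s["k1"],0,0,0.])).reshape(-1,2)
    d=np.c_[p,np.ones(len(p))]@s["R"]; o=-s["R"].T@s["t"]
    return o,d
def onplane(s,px,z):
    o,d=rays(s,px); return o+d*((z-o[2])/d[:,2])[:,None]
def proj(s,X):
    r,_=cv2.Rodrigues(s["R"]); return cv2.projectPoints(np.array(X,float).reshape(-1,1,3),r,s["t"],K(s),np.array([s["k1"],0,0,0.]))[0].reshape(-1,2)
def crop(s,x0,y0,w,h,k,fn):
    c=s["color"][y0:y0+h,x0:x0+w,::-1]; cv2.imwrite(fn,cv2.resize(c,None,fx=k,fy=k,interpolation=cv2.INTER_CUBIC))
def tri(s1,p1,s2,p2):
    o1,d1=rays(s1,[p1]);o2,d2=rays(s2,[p2]);d1=d1[0]/np.linalg.norm(d1);d2=d2[0]/np.linalg.norm(d2)
    ab=np.linalg.lstsq(np.c_[d1,-d2],o2-o1,rcond=None)[0]
    a,b=o1+ab[0]*d1,o2+ab[1]*d2; return (a+b)/2,np.linalg.norm(a-b)
E
python3 - <<'E'
from h import *
import pickle
s=snapshot("top");c=snapshot("scene");pickle.dump((s,c),open("s0.pkl","wb"))
crop(s,215,140,110,90,7,"pics/t_tray.png")
crop(s,370,165,70,75,8,"pics/t_stand.png")
crop(c,240,145,95,75,8,"pics/c_tray.png")
crop(c,340,190,75,75,8,"pics/c_stand.png")
E
```

```text
(no output)
```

View pics/t_tray.png

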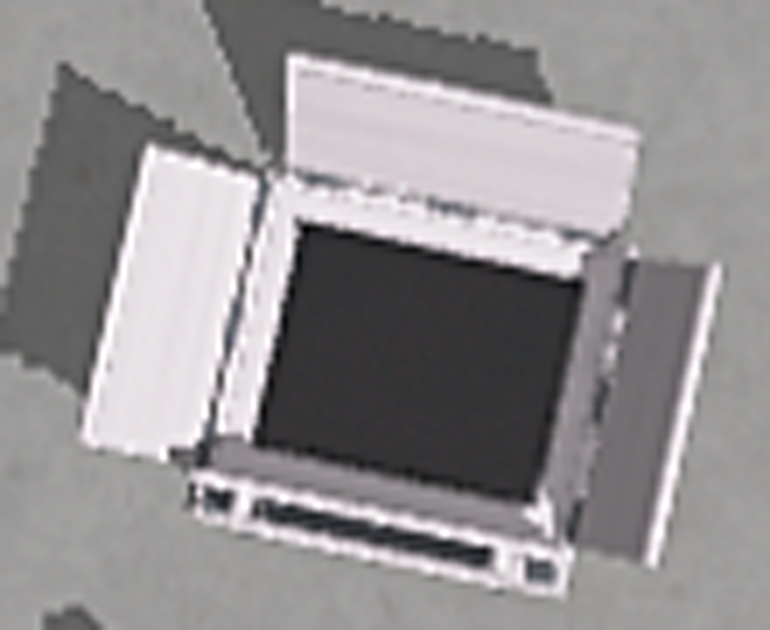

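View pics/t_stand.png

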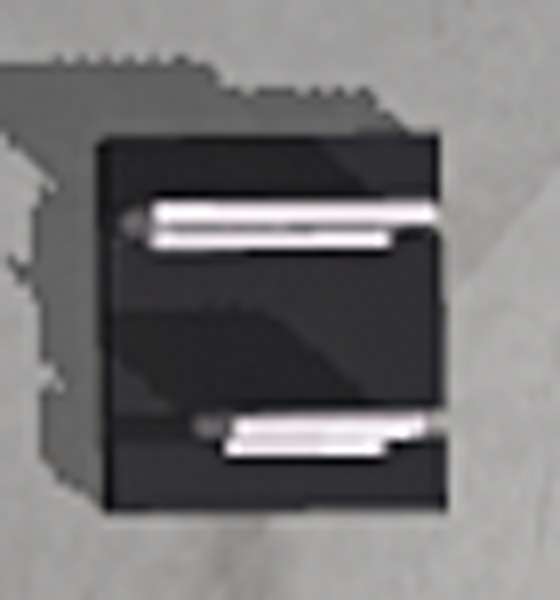

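View pics/c_tray.png

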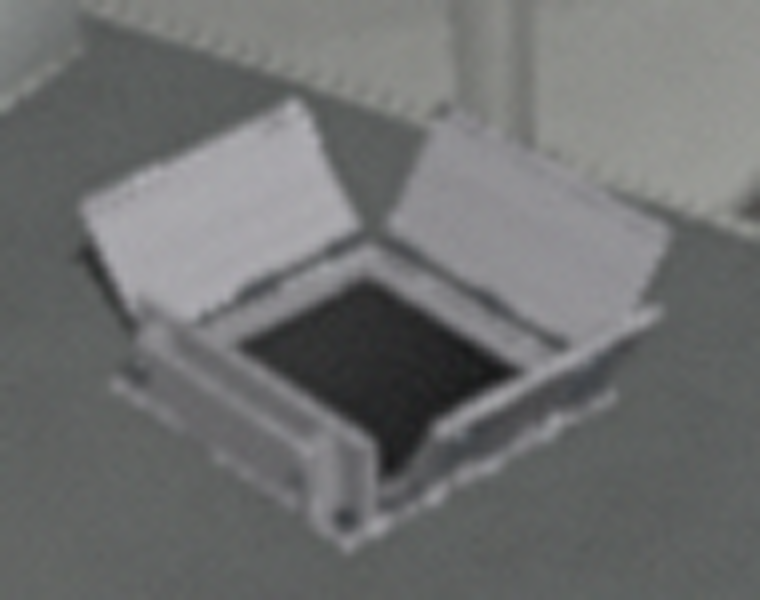

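View pics/c_stand.png

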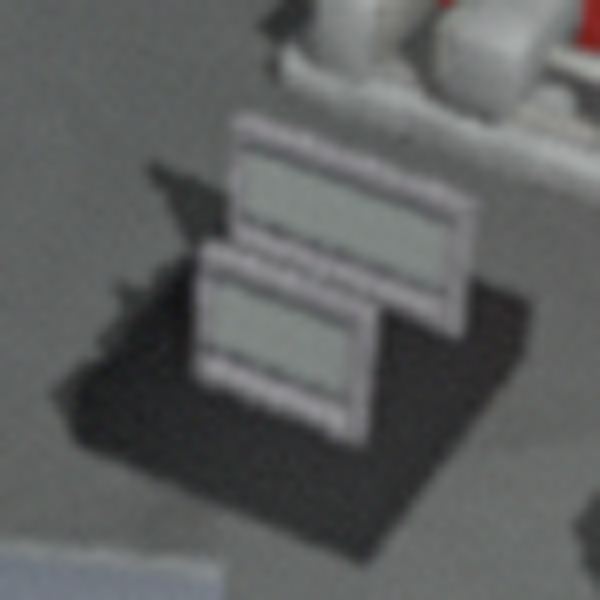

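The scene view shows the wide holder in the far slot with its card toward the robot. The top crops give usable corners for the tray insert, flap edges and stand, so I'll get coarse poses from those.

```bash
python3 - <<'E'
from h import *
import pickle
np.set_printoptions(precision=4,suppress=True)
s,c=pickle.load(open("s0.pkl","rb"))
T=lambda p:np.array(p)/7+[215,140]-0.43
S=lambda p:np.array(p)/8+[370,165]-0.44
C=lambda p:np.array(p)/8+[240,145]-.44
D=lambda p:np.array(p)/8+[340,190]-.44
print("insert",onplane(s,T([(300,225),(585,280),(540,500),(260,445)]),.004))
print("pocket dark ends",onplane(s,T([(250,510),(495,555)]),.032))
print("flap far edge",onplane(s,T([(290,58),(635,135)]),.053))
print("flap left edge",onplane(s,T([(148,148),(85,438)]),.053))
print("flap right edge",onplane(s,T([(718,265),(652,565)]),.053))
print("stand",onplane(s,S([(100,135),(440,135),(447,512),(105,512)]),.024))
print("wide top",onplane(s,S([(150,212),(438,212)]),.074))
print("narrow top",onplane(s,S([(232,425),(428,425)]),.074))
print("rib wide",onplane(s,S([(150,240),(390,240)]),.035))
# scene triang of wide's top corners
for a,b in (((152,212),(235,118)),((438,212),(478,200))): print(tri(s,S([a])[0],c,D([b])[0]))
for a,b in (((148,148),(293,100)),((85,438),(85,205)),((290,58),(440,112)),((635,135),(668,238)),((718,265),(658,312))): print(tri(s,T([a])[0],c,C([b])[0]))
E
```

```text
insert [[0.5199 0.1052 0.004 ]
 [0.4982 0.0083 0.004 ]
 [0.4237 0.0256 0.004 ]
 [0.4451 0.1205 0.004 ]]
pocket dark ends [[0.4227 0.1204 0.032 ]
 [0.4055 0.0395 0.032 ]]
flap far edge [[ 0.5701  0.1011  0.053 ]
 [ 0.5413 -0.0113  0.053 ]]
flap left edge [[0.5418 0.1483 0.053 ]
 [0.4474 0.1709 0.053 ]]
flap right edge [[ 0.4979 -0.0372  0.053 ]
 [ 0.4008 -0.0129  0.053 ]]
stand [[ 0.4866 -0.1895  0.024 ]
 [ 0.4838 -0.2903  0.024 ]
 [ 0.3728 -0.2881  0.024 ]
 [ 0.376  -0.1872  0.024 ]]
wide top [[ 0.461  -0.1958  0.074 ]
 [ 0.4587 -0.2773  0.074 ]]
narrow top [[ 0.4007 -0.2168  0.074 ]
 [ 0.3989 -0.2721  0.074 ]]
rib wide [[ 0.4548 -0.2015  0.035 ]
 [ 0.4528 -0.2718  0.035 ]]
(array([ 0.4608, -0.1963,  0.0701]), np.float64(0.00160236960905648))
(array([ 0.4588, -0.2775,  0.0732]), np.float64(0.00023199564734509146))
(array([0.5412, 0.1493, 0.0529]), np.float64(0.002340513850572244))
(array([0.4472, 0.1716, 0.0515]), np.float64(0.0010272383016833265))
(array([0.5699, 0.1031, 0.0476]), np.float64(0.003354990256157634))
(array([ 0.542 , -0.0112,  0.0478]), np.float64(1.4038248441702774e-05))
(array([ 0.4974, -0.0363,  0.0521]), np.float64(0.002195180594759852))
```

Both views agree. The tray is at about (0.472, 0.067) with yaw about -13°, and the flap edges sit about 95 mm out on the sides. The wide holder is at about (0.460, -0.237), with its top triangulated at z of about 0.072 against 0.074 expected. Next I check IK and the camera offset, then start on the left flap.

```bash
cat >> h.py <<'E'
np.set_printoptions(precision=4,suppress=True)
YAW=np.radians(-13.3); O=np.array([0.472,0.0665])
def q(yaw,flip=False):
    a=yaw+(np.pi if flip else 0); x=np.array([np.cos(a),np.sin(a),0]); z=np.array([0,0,-1.])
    return Rot.from_matrix(np.c_[x,np.cross(z,x),z]).as_quat()
def tw(x,y,z,yaw=None,o=None):
    yaw=YAW if yaw is None else yaw; o=O if o is None else o
    return np.array([o[0]+x*np.cos(yaw)-y*np.sin(yaw), o[1]+x*np.sin(yaw)+y*np.cos(yaw), z])
def F(n=3):
    f=[]
    for _ in range(n): f.append(get_obs()["force"])
    return np.mean(f,0)
E
python3 - <<'E'
from h import *
o=get_obs(); s=snapshot("wrist"); C=-s["R"].T@s["t"]; RT=Rot.from_quat(o["tool_rot"]).as_matrix()
print("cam in tool",RT.T@(C-o["ee_pos"]))
print(RT.T@s["R"].T)
for fl in (0,1):
    for p in (tw(0,.13,.15),tw(.13,0,.05),tw(0,-.13,.05),np.r_[.46,-.237,.06],tw(-.059,0,.06)): print(fl,ik(p,q(YAW,fl)))
E
```

```text
cam in tool [ 0.0006 -0.0811 -0.1436]
[[ 1.     -0.0008 -0.0001]
 [ 0.0007  0.95    0.3123]
 [-0.0002 -0.3123  0.95  ]]
0 [ 0.3643  0.3144  1.8949 -0.      0.9323  0.5965]
0 [ 0.0586  0.5359  1.8167 -0.      0.789   0.2907]
0 [-0.1383  0.3606  2.1469 -0.      0.6341  0.0938]
0 [-0.4786  0.4242  1.9933 -0.      0.7241 -0.2465]
0 [ 0.1872  0.3127  2.1907 -0.      0.6382  0.4194]
1 [ 0.3643  0.3144  1.8949 -0.      0.9323 -2.5451]
1 [ 0.0586  0.5359  1.8167 -0.      0.789  -2.8509]
1 None
1 [-0.4786  0.4242  1.9933 -0.      0.7241  2.8951]
1 [ 0.1872  0.3127  2.1907 -0.      0.6382 -2.7222]
```

```bash
cat >> h.py <<'E'
def push(x0,y0,dx,dy,z,maxd,stop=8.0,step=0.0015,free=0.0):
    """from tray point (x0,y0) push along tray dir until force opposes by stop"""
    d=tw(dx,dy,0)[:2]-O; b=F()
    if free>0: move_linear(tw(x0+dx*free,y0+dy*free,z),velocity=0.08)
    s=free; log=[]
    while s<maxd:
        s+=step; move_linear(tw(x0+dx*s,y0+dy*s,z),velocity=0.05)
        f=F(1)-b; r=-(f[:2]@d); log.append((round(s*1e3,1),round(r,1)))
        if r>stop: break
    return s,log
E
python3 - <<'E'
from h import *
close_gripper(30); t0=get_obs()["time"]
move_ptp(tw(0,.125,.14),q(YAW)); print(get_obs()["time"]-t0)
move_linear(tw(0,.125,.04),velocity=.2); print(get_obs()["time"]-t0, get_obs()["ee_pos"])
s,l=push(0,.125,0,-1,.04,.063,free=.03); print(l)
print(get_obs()["time"],get_obs()["ee_pos"])
E
```

```text
1.8416000000000001
2.4916 [0.5011 0.1887 0.0405]
[(31.5, np.float64(0.1)), (33.0, np.float64(-0.3)), (34.5, np.float64(0.4)), (36.0, np.float64(0.6)), (37.5, np.float64(0.9)), (39.0, np.float64(0.5)), (40.5, np.float64(-0.8)), (42.0, np.float64(0.6)), (43.5, np.float64(0.7)), (45.0, np.float64(0.5)), (46.5, np.float64(1.4)), (48.0, np.float64(9.9))]
7.0833 [0.4901 0.1425 0.0401]
```

Contact stopped at tray y = 77 mm, which fits a flap upright at about 62 mm plus half a finger width. Next, the far and right flaps.

```bash
python3 - <<'E'
from h import *
move_linear(tw(0,.085,.04)); move_linear(tw(0,.09,.12),velocity=.25)
move_ptp(tw(.125,.0,.12),q(YAW)); move_linear(tw(.125,0,.04),velocity=.2)
s,l=push(.125,0,-1,0,.04,.073,free=.03,step=.002); print(l[-6:],get_obs()["time"])
move_linear(tw(.125-s+.01,0,.04)); move_linear(tw(.1,0,.12),velocity=.25)
move_ptp(tw(0,-.125,.12),q(YAW)); move_linear(tw(0,-.125,.04),velocity=.2)
s,l=push(0,-.125,0,1,.04,.063,free=.036,step=.002); print(l[-6:],get_obs()["time"],get_obs()["ee_pos"])
move_linear(tw(0,-.090,.04)); move_linear(tw(0,-.09,.2),velocity=.25)
print(get_obs()["time"])
s=snapshot("top");c=snapshot("scene");w=snapshot("wrist")
crop(s,215,140,110,90,7,"pics/t_tray2.png");crop(c,240,145,95,75,8,"pics/c_tray2.png")
cv2.imwrite("pics/w2.png",w["color"][:,:,::-1])
E
```

```text
[(50.0, np.float64(-0.5)), (52.0, np.float64(-0.8)), (54.0, np.float64(-0.2)), (56.0, np.float64(0.0)), (58.0, np.float64(6.2)), (60.0, np.float64(9.9))] 13.2917
[(38.0, np.float64(0.3)), (40.0, np.float64(0.3)), (42.0, np.float64(0.3)), (44.0, np.float64(0.6)), (46.0, np.float64(0.6)), (48.0, np.float64(9.2))] 17.3583 [ 0.4541 -0.0092  0.04  ]
18.4
```

View pics/t_tray2.png

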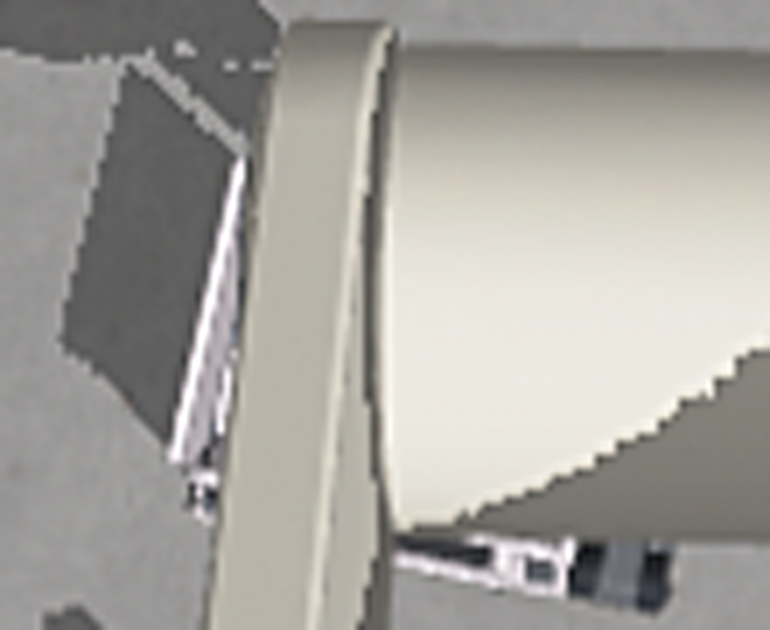

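View pics/c_tray2.png

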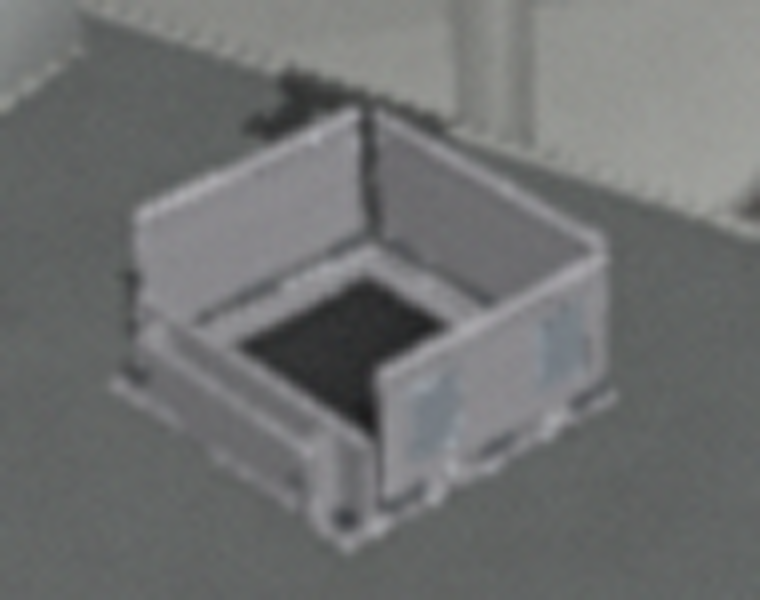

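View pics/w2.png

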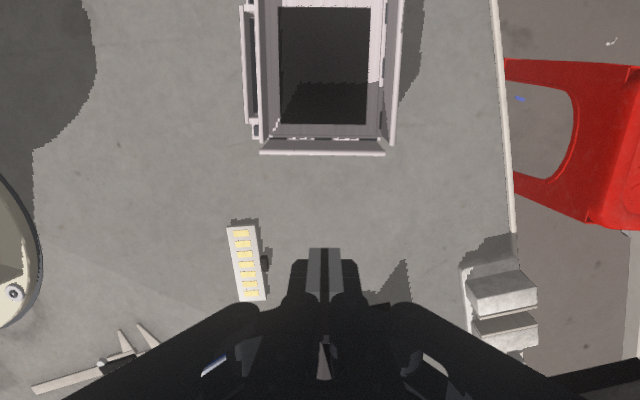

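All three flaps stand upright: in the scene view the left, far and right walls are vertical and meet at the corners, and each push ended against a stop. Next I take wrist views of the pocket and the stand from equivalent poses, so calibration bias cancels.

```bash
python3 - <<'E'
from h import *
import pickle
gripper_open()
move_ptp(tw(-.059,-.045,.15),q(YAW)); sleep(.1)
w1=snapshot("wrist")
H=np.array([.4599,-.2366]); hy=np.radians(-1.6)
move_ptp(tw(0,-.045,.192,hy,H),q(hy)); sleep(.1)
w2=snapshot("wrist"); print(get_obs()["time"],get_obs()["ee_pos"])
pickle.dump((w1,w2),open("s1.pkl","wb"))
cv2.imwrite("pics/w3.png",w1["color"][:,:,::-1]);cv2.imwrite("pics/w4.png",w2["color"][:,:,::-1])
E
```

```text
21.3167 [ 0.4588 -0.2804  0.1919]
```

View pics/w3.png

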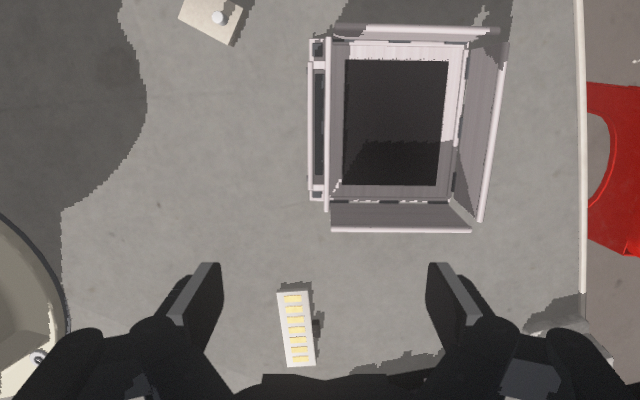

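View pics/w4.png

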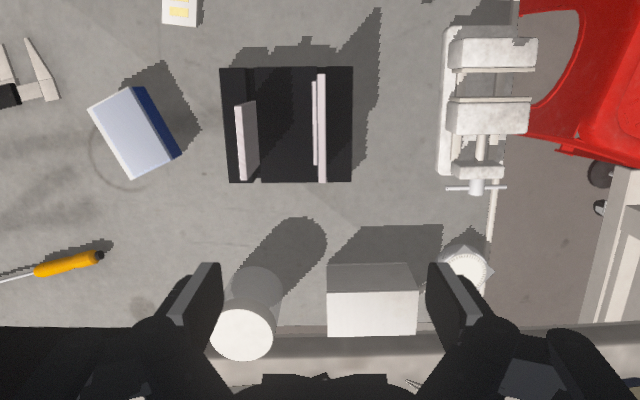

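```bash
python3 - <<'E'
from h import *
import pickle
w1,w2=pickle.load(open("s1.pkl","rb"))
crop(w1,300,30,40,75,8,"pics/w3a.png");crop(w1,300,135,40,75,8,"pics/w3b.png")
crop(w2,215,60,140,70,5,"pics/w4a.png");crop(w2,215,130,140,60,5,"pics/w4b.png")
crop(w2,305,65,30,122,5,"pics/w4c.png")
a=[cv2.imread("pics/w3a.png"),cv2.imread("pics/w3b.png")]
cv2.imwrite("pics/w3ab.png",np.hstack([a[0],np.zeros((600,20,3),np.uint8),a[1]]))
E
```

```text
(no output)
```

View pics/w3ab.png

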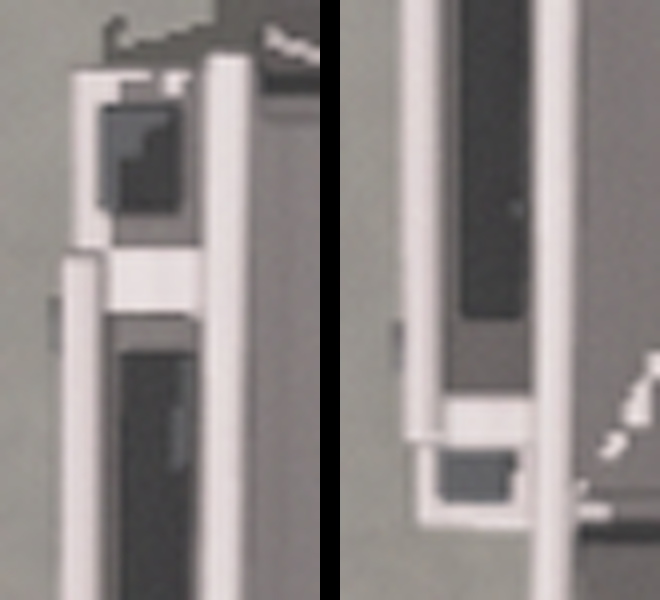

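View pics/w4a.png

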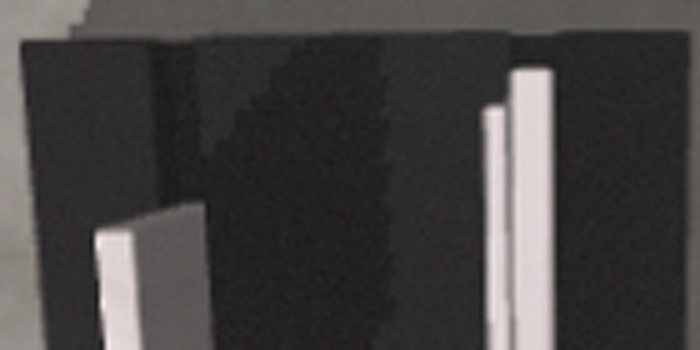

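View pics/w4b.png

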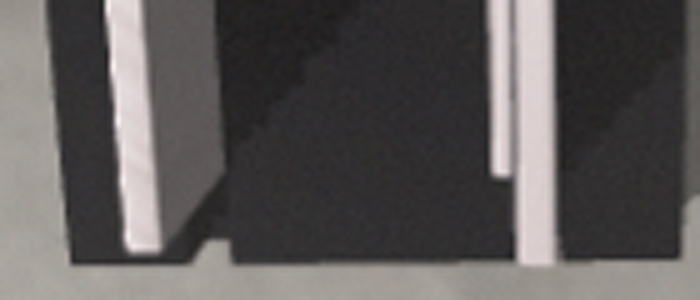

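```bash
python3 - <<'E'
from h import *
import pickle
w1,w2=pickle.load(open("s1.pkl","rb"))
A=lambda p:np.array(p,float)/8+[300,30]-.44
B=lambda p:(np.array(p,float)-[340,0])/8+[300,135]-.44
def loc(P): 
    d=P[:,:2]-O; c,s=np.cos(YAW),np.sin(YAW); return np.c_[d@[c,s],d@[-s,c]]*1e3
def sh(n,px,z):
    P=onplane(w1,px,z); L=loc(P); v=P[0]-P[1]; print(n,P[:,:2].ravel(),L.ravel(),"len %.1f yaw %.2f"%(np.linalg.norm(v)*1e3,np.degrees(np.arctan2(-v[0],v[1]))))
sh("lip outer",np.vstack([A([(62,260)]),B([(404,432)])]),.032)
sh("lip inner",np.vstack([A([(102,320)]),B([(437,380)])]),.032)
sh("wall outer",np.vstack([A([(203,100)]),B([(533,380)])]),.036)
sh("wall inner",np.vstack([A([(248,100)]),B([(578,380)])]),.036)
sh("lip ends",np.vstack([A([(62,250)]),B([(404,440)])]),.032)
sh("pocket ends",np.vstack([A([(150,313)]),B([(490,397)])]),.032)
U=lambda p:np.array(p,float)/5+[215,60]-.4
V=lambda p:np.array(p,float)/5+[215,130]-.4
def sw(n,px,z):
    P=onplane(w2,px,z); v=P[0]-P[1]; print(n,P[:,:2].ravel(),"mid",P.mean(0),"len %.1f yaw %.2f"%(np.linalg.norm(v)*1e3,np.degrees(np.arctan2(-v[0],v[1]))))
sw("wide L",np.vstack([U([(511,68)]),V([(517,265)])]),.074)
sw("wide R",np.vstack([U([(554,68)]),V([(558,265)])]),.074)
sw("rib",np.vstack([U([(483,106)]),V([(493,177)])]),.035)
sw("narrow L",np.vstack([U([(96,231)]),V([(126,253)])]),.074)
sw("narrow R",np.vstack([U([(133,231)]),V([(162,253)])]),.074)
sw("stand R",np.vstack([U([(690,32)]),V([(683,260)])]),.024)
sw("stand L",np.vstack([U([(22,42)]),V([(70,263)])]),.024)
E
```

```text
lip outer [0.4147 0.1292 0.3925 0.04  ] [-70.149   47.8297 -71.2758 -44.1291] len 92.0 yaw -14.00
lip inner [0.4169 0.1235 0.3968 0.0443] [-66.7209  42.8444 -68.038  -38.9288] len 81.8 yaw -14.22
wall outer [0.4295 0.1387 0.406  0.0433] [-57.9163  60.4704 -58.8503 -37.8007] len 98.3 yaw -13.84
wall inner [0.4332 0.1378 0.4102 0.0423] [-54.1197  60.4707 -54.6067 -37.8062] len 98.3 yaw -13.58
lip ends [0.4149 0.13   0.3923 0.0392] [-70.1379  48.6545 -71.2879 -44.9353] len 93.6 yaw -14.00
pocket ends [0.4211 0.1231 0.4014 0.0414] [-62.524   43.4221 -62.9725 -40.631 ] len 84.1 yaw -13.61
wide L [ 0.4552 -0.1949  0.4534 -0.2745] mid [ 0.4543 -0.2347  0.074 ] len 79.5 yaw -1.27
wide R [ 0.4612 -0.1951  0.4597 -0.2746] mid [ 0.4604 -0.2349  0.074 ] len 79.5 yaw -1.08
rib [ 0.4497 -0.2     0.4488 -0.2697] mid [ 0.4493 -0.2348  0.035 ] len 69.7 yaw -0.77
narrow L [ 0.3948 -0.2154  0.3937 -0.2709] mid [ 0.3943 -0.2431  0.074 ] len 55.5 yaw -1.14
narrow R [ 0.4002 -0.2155  0.3992 -0.271 ] mid [ 0.3997 -0.2433  0.074 ] len 55.5 yaw -0.95
stand R [ 0.4841 -0.1891  0.4824 -0.2887] mid [ 0.4832 -0.2389  0.024 ] len 99.6 yaw -0.98
stand L [ 0.373  -0.1872  0.3705 -0.2861] mid [ 0.3718 -0.2366  0.024 ] len 98.9 yaw -1.42
```

The measured sizes match the given ones: plate 79.5 mm long, rib 69.7 mm, lip 93.6 mm, pocket 84.1 mm. The wrist and top cameras differ by a constant offset of about 2.5 mm, so the final alignment will be a relative check with the plate hovering over the pocket. I'll grip high so the open fingers clear the narrow holder.

```bash
python3 - <<'E'
from h import *
hy=np.radians(-1.1); H=np.array([.4589,-.2355])
move_ptp(np.r_[H,.10],q(hy)); b=F()
move_linear(np.r_[H,.062],velocity=.1); print(F()-b)
close_gripper(60); o=get_obs(); print(o["grip_width"],F()-b,o["ee_pos"],o["time"])
w=snapshot("wrist"); cv2.imwrite("pics/w5.png",w["color"][:,:,::-1])
c=snapshot("scene"); crop(c,330,170,95,95,6,"pics/c5.png")
E
```

```text
[-0.5587  0.3159  0.0392]
0.004078057245041167 [-1.4398  0.8038  4.1854] [ 0.459  -0.2355  0.0623] 23.05
```

View pics/w5.png

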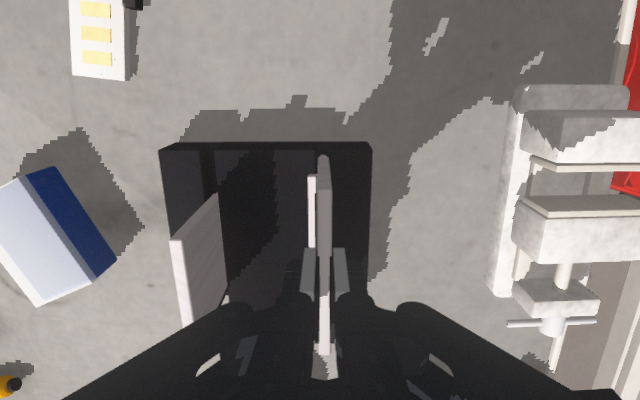

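View pics/c5.png

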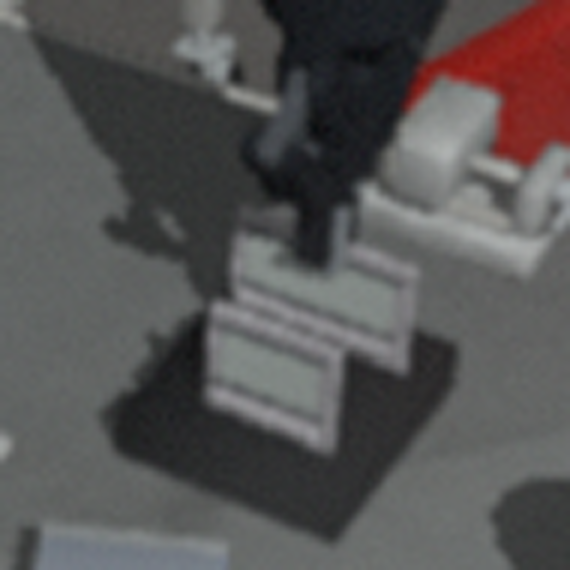

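The grip is clean: side force is only about 1.6 N, so the gripper was centred on the plate, and the narrow holder is untouched. Now I lift and hover over the pocket.

```bash
python3 - <<'E'
from h import *
import pickle
TY=np.radians(-13.85); P=np.array([.4127,.0815])
o=get_obs()["ee_pos"]
move_linear([o[0],o[1],.15],velocity=.12); print(F())
w=snapshot("wrist"); cv2.imwrite("pics/w6.png",w["color"][:,:,::-1])
move_ptp(np.r_[P,.15],q(TY)); move_linear(np.r_[P,.098],velocity=.15); sleep(.2)
w=snapshot("wrist");c=snapshot("scene");t=snapshot("top");o=get_obs();print(o["ee_pos"],o["grip_width"],o["time"],F())
pickle.dump((w,c,t,o),open("s2.pkl","wb"))
cv2.imwrite("pics/w7.png",w["color"][:,:,::-1])
crop(c,230,110,110,110,5,"pics/c7.png")
crop(w,280,120,90,150,4,"pics/w7a.png")
E
```

```text
[ 0.6823  0.0678 -0.6524]
[0.4131 0.0816 0.0986] 0.004308235667049547 26.15 [-1.6494 -0.7855 -1.0642]
```

View pics/w7.png

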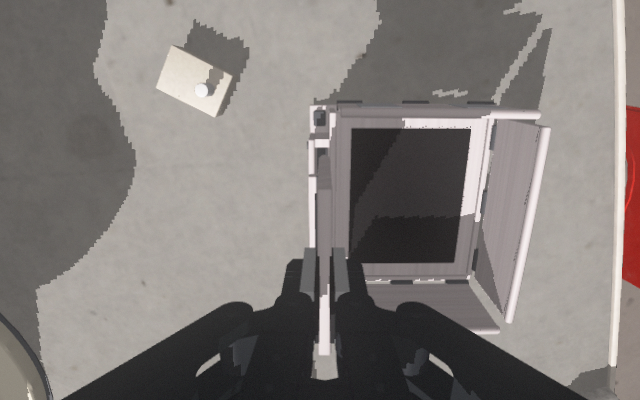

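View pics/c7.png

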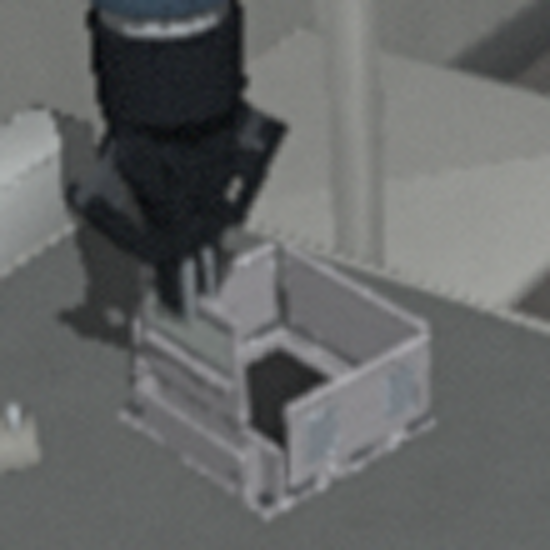

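View pics/w7a.png

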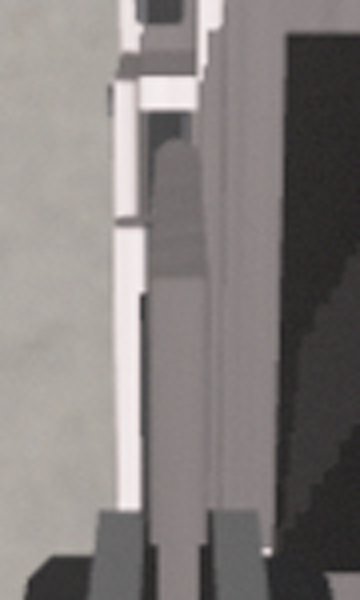

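```bash
python3 - <<'E'
from h import *
import pickle
w,c,t,o=pickle.load(open("s2.pkl","rb"))
crop(w,300,130,45,45,13,"pics/w7b.png")
crop(c,250,160,50,55,11,"pics/c7b.png")
# predicted pixels for the plate bottom end if plate is centred in tool, at est. y offset 0, and lip/wall
R=Rot.from_quat(o["tool_rot"]).as_matrix(); p=o["ee_pos"]
for n,v in (("tip back",[.00175,-.04,.056]),("tip front",[-.00175,-.04,.056]),("top back",[.003,-.04,-.012]),("top front",[-.003,-.04,-.012])):
    print(n,proj(w,[p+R@np.array(v)]))
E
```

```text
tip back [[328.1439 154.4001]]
tip front [[322.0025 154.408 ]]
top back [[333.4834 189.56  ]]
top front [[318.0141 189.5817]]
```

View pics/w7b.png

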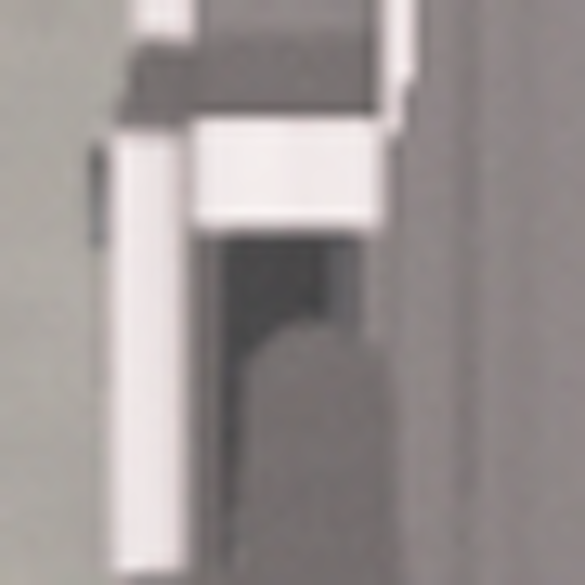

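View pics/c7b.png

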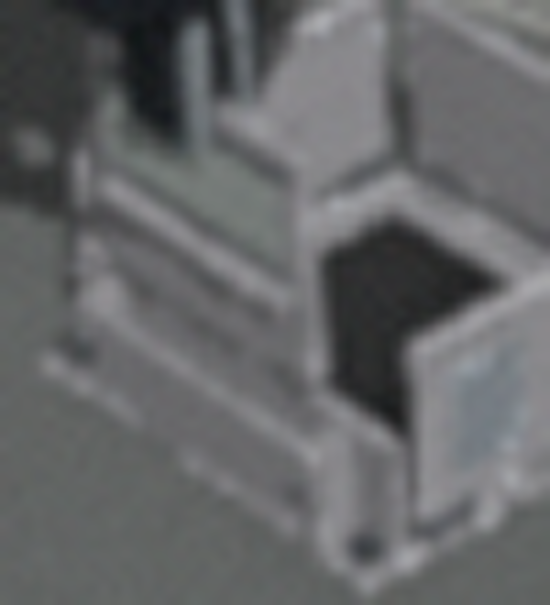

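```bash
python3 - <<'E'
from h import *
import pickle
w,c,t,o=pickle.load(open("s2.pkl","rb"))
R=Rot.from_quat(o["tool_rot"]).as_matrix(); p=o["ee_pos"]
Z=lambda u:np.array(u,float)/13+[300,130]-.46
A=lambda u:np.array(u,float)/4+[280,120]-.375
def tl(px,z): return (onplane(w,px,z)-p)@R*1e3
print("tip L,R, bottom",tl(Z([(243,390),(392,390),(318,322)]),p[2]-.056))
print("block L R (pocket), end row",tl(Z([(191,180),(382,180),(286,228)]),.032))
print("lip outer top/bottom",tl(np.vstack([Z([(112,135)]),A([(118,500)])]),.032))
print("lip inner top/bottom",tl(np.vstack([Z([(187,200)]),A([(140,500)])]),.032))
print("yaw tool",np.degrees(np.arctan2(R[1,0],R[0,0])))
E
```

```text
tip L,R, bottom [[ -3.9168 -37.0184  56.0145]
 [  2.6446 -37.0079  56.0219]
 [ -0.6107 -40.0515  56.0198]]
block L R (pocket), end row [[ -6.4031 -44.5045  66.5913]
 [  2.332  -44.4905  66.6011]
 [ -2.0656 -42.2819  66.5951]]
lip outer top/bottom [[ -9.9865 -46.5762  66.5883]
 [-10.3787  21.7899  66.553 ]]
lip inner top/bottom [[ -6.5948 -43.5836  66.5906]
 [ -6.7903  21.7961  66.5571]]
yaw tool -13.846398986925788
```

The plate tip sits at tool x = -0.6 mm and the pocket centre at about -2.05 mm, so I shift -1.4 mm in x and -0.2 mm in y, with a slight yaw to -14.0°. Then I descend with force monitoring.

```bash
python3 - <<'E'
from h import *
import pickle
TY=np.radians(-14.0)
o=pickle.load(open("s2.pkl","rb"))[3]
R=Rot.from_quat(o["tool_rot"]).as_matrix(); cmd=np.array([.4127,.0815,.098])
P=(cmd+R@np.array([-.0014,-.0002,0]))[:2]; print(P)
move_linear(np.r_[P,.098],q(TY)); sleep(.1); b=F(5)
for z in [.092,.088,.084,.080,.077,.075,.073,.072]:
    move_linear(np.r_[P,z],velocity=.05); f=F(2)-b
    print(z,get_obs()["ee_pos"],f)
    if f[2]>12 or np.hypot(*f[:2])>12: print("STOP");break
print(get_obs()["time"],get_obs()["grip_width"])
c=snapshot("scene");crop(c,240,140,70,75,8,"pics/c8.png")
w=snapshot("wrist");crop(w,280,100,90,130,4,"pics/w8.png")
E
```

```text
[0.4114 0.082 ]
0.092 [0.411  0.0819 0.0915] [-1.2717  0.2849  0.7111]
0.088 [0.4111 0.082  0.0877] [-1.5502  0.7159  0.5102]
0.084 [0.4112 0.082  0.0838] [-0.6027  1.3473 -0.1646]
0.08 [0.4112 0.082  0.0798] [-0.8743  0.6692  1.5414]
0.077 [0.4112 0.082  0.0768] [-0.5975  1.0073 -0.1045]
0.075 [0.4113 0.082  0.0749] [ 0.1845 -0.2784  0.5045]
0.073 [0.4113 0.082  0.0729] [-1.0292  1.1438  0.8144]
0.072 [0.4116 0.082  0.0721] [-1.5338  1.074   4.545 ]
28.5167 0.004071451893860275
```

View pics/c8.png

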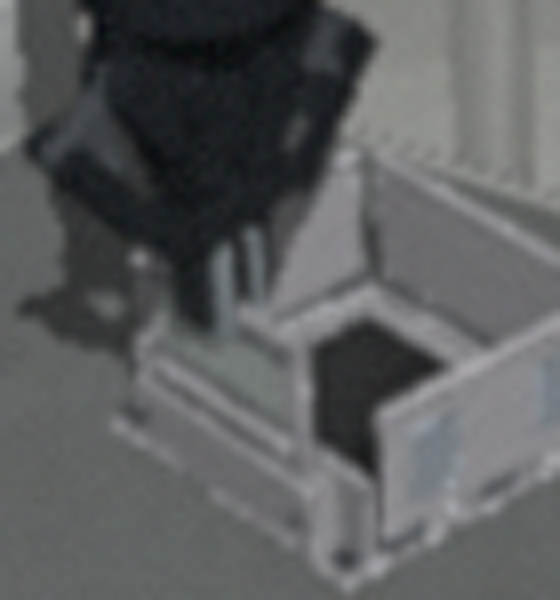

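View pics/w8.png

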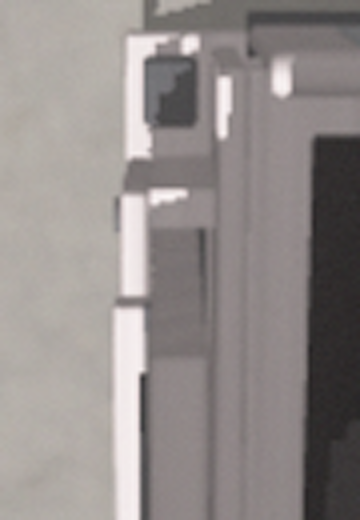

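It slid in freely and met the sprung pad at the expected height (4.5 N at TCP z = 0.072). Now I press home.

```bash
python3 - <<'E'
from h import *
close_gripper(90)
o=get_obs()["ee_pos"]; P=np.array([.4114,.082])
f0=F(3)
for z in [.070,.068,.066,.065,.0645,.064,.0635,.063,.0625,.062,.0615,.061]:
    move_linear(np.r_[P,z],velocity=.04); sleep(.05); f=F(3); o=get_obs()
    print(z,o["ee_pos"],f,round(o["grip_width"],5))
    if f[2]>19: break
print(o["time"])
c=snapshot("scene");crop(c,240,140,70,75,8,"pics/c9.png")
w=snapshot("wrist");crop(w,280,100,90,130,4,"pics/w9.png")
E
```

```text
0.07 [0.4115 0.082  0.07  ] [-0.8323  0.0824  4.8747] 0.00322
0.068 [0.4115 0.082  0.0681] [-1.3197 -0.4825  5.0956] 0.00292
0.066 [0.4116 0.082  0.0661] [-0.9692  0.6605  7.4317] 0.00325
0.065 [0.4116 0.082  0.0652] [-0.4358  0.1556  7.0312] 0.00283
0.0645 [0.4116 0.082  0.0647] [-0.8154  0.2436  5.9713] 0.00339
0.064 [0.4117 0.082  0.0643] [-0.5354 -0.2045  8.3497] 0.00311
0.0635 [0.4119 0.082  0.0642] [-2.1201 -1.3356 16.8418] 0.00337
0.063 [0.4122 0.082  0.0641] [-3.5927 -2.0345 24.0885] 0.00296
31.2333
```

View pics/c9.png

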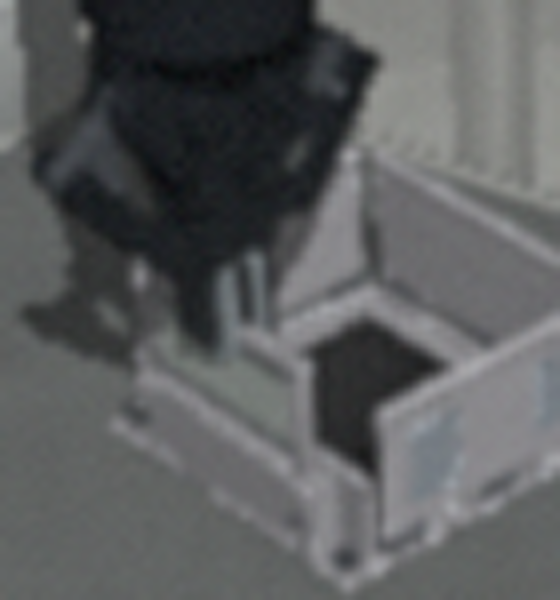

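View pics/w9.png

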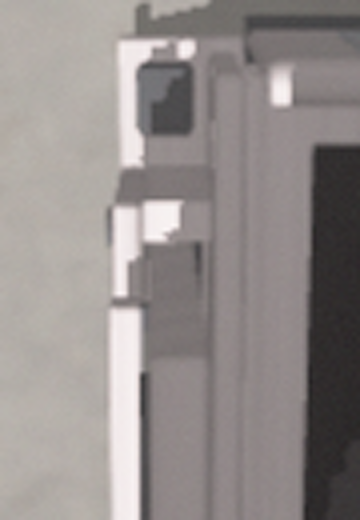

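It is home: resistance jumps from 8 N to 24 N at TCP z = 0.0641, 8 mm after pad contact, and the rib meets the lip in the picture. I'll ease the push slightly, do a last check, and hand in.

```bash
python3 - <<'E'
from h import *
move_linear([.4114,.082,.0633],velocity=.04); sleep(.5)
o=get_obs(); print(o["ee_pos"],F(5),o["grip_width"],o["time"])
t=snapshot("top");c=snapshot("scene");crop(c,230,130,200,140,4,"pics/c10.png");crop(t,215,140,225,100,3.5,"pics/t10.png")
E
```

```text
[0.4121 0.082  0.0642] [-2.6763 -2.8787 18.2664] 0.00281322354504892 32.0833
```

View pics/c10.png

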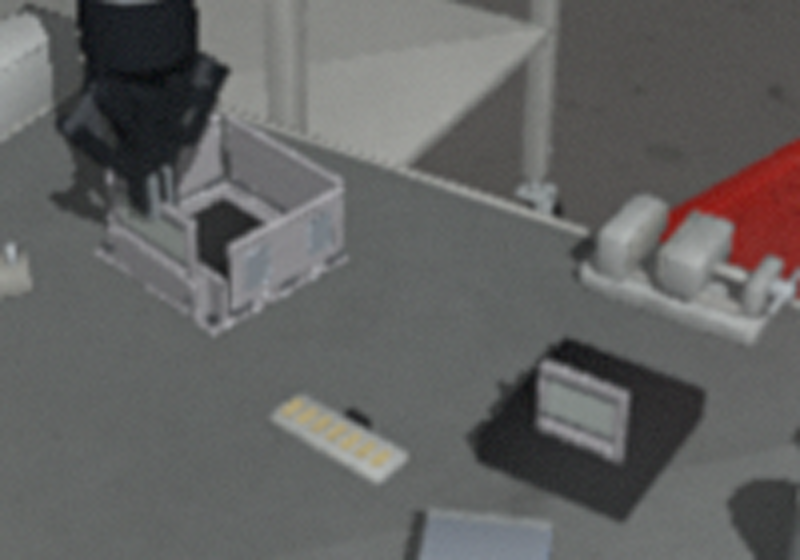

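View pics/t10.png

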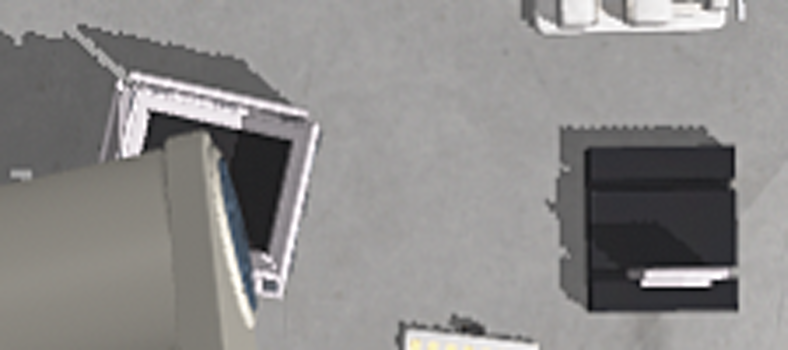

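The flaps are upright, the holder is seated with its card outward, and the narrow holder, strip and block are undisturbed. Handing in.

```bash
python3 -c "
from workcell import *
finish_job(); o=get_obs(); print(o['time'],o['ee_pos'],o['force'])"
```

```text
the job is handed in; nothing more can be done
the job is handed in; nothing more can be done
```

The tray is erected and the wide label holder is in the front pocket, card outward. I handed the job in at about 32 s with the arm still pressing it home. `finish_job` reports no verdict, so success rests on my own checks.

- **Flaps:** I pushed the left, far and right flaps up in that order, each until the force jumped to 9–10 N at its end stop. The last scene and top views show all three upright.
- **Holder:** I gripped it near the top and corrected its position by 1.4 mm against the pocket while hovering. It slid in freely and met the sprung pad at gripper height 72.1 mm with about 4.5 N. It stopped hard at 64.1 mm, 8 mm lower as expected.
- **Final hold:** I eased the push to about 18 N with a 90 N grip, and the height stayed at 64.2 mm.
- **Other things:** the narrow holder and strip look unmoved in the last pictures, and so does the part of the block that is in view.

**Disagreements:**
- The top and wrist cameras differed by a steady 2–3 mm, so I relied on the relative view of plate and pocket instead.
- Pressing home let the gripper drift about 0.7 mm away from the robot, which is within the pocket's play.
- The grip width read about 3–4 mm on the 6 mm plate, but the plate did not slip.

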